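# Gauge the loaded slab press

### The arm

A 6-joint arm with a two-finger parallel gripper is mounted at the origin on the work surface. World frame = base frame: x ahead of the robot, y to its left, z up, the work surface at z = 0. Lengths are in m, angles in degrees, forces in N, time in s.
With the tool pointing down it reaches from about 0.4 to 0.825 m from the base axis. Payload 7 kg.
Tool frame: the origin (TCP) lies at the centre of the arm's flange, where the gripper is bolted on; the fingertips stand 178 mm ahead of it and the grasp point (between the pads) lies 159 mm ahead of it; x points along the fingers, y is the direction in which the jaws open and shut, and the axes are right-handed (so a half turn about x gives the same grasp; the last joint's range is limited). The gripper opens to 88 mm and grips with 3 to 60 N. Pads are 19 mm wide; open, the fingers measure 130 mm over their backs; the gripper's body (78 mm by 193 mm) begins 47 mm behind the grasp point.
Start: joints at [-52.592, 20.546, 0.682, 0, -70.136, -16.507], TCP at [0.241, -0.631, 0.405] pointing down, gripper open.
Joint ranges: [-176.03, 176.03], [-82.01, 121.73], [-58.28, 71.71], [-173.87, 95.51], [-174.79, -0.11], [-173.66, 173.66]. Speed limits (degrees/s): [136.94, 136.94, 172.46, 180, 180, 180].

### API

Orientations are given as [roll, pitch, yaw] about the fixed x, y, z axes, in that order (R = Rz(yaw) Ry(pitch) Rx(roll)).
In Python, from plant import ctrl gives the robot as it stands. The module is installed in compiled form; this text tells all that it offers.
- The arm moves only by the shell command python3 -m inch 'ROWS'. ROWS is JSON, one flat list of numbers, 7 for each row, row after row: the shift along the tool's x, y, z in m, then the turn, a rotation vector about the tool's x, y, z in degrees, then the finger opening in m, from 0 to 0.0876. In form: [dx, dy, dz, rx, ry, rz, hand, dx, dy, dz, rx, ry, rz, hand, ...]. A call has 1 to 20 rows; each row shifts and turns the pose as measured when the row begins, along the tool's axes as they then stand; what a row does not reach is not made up. A row lasts 1/8 s, in which the tool goes at most 62.5 mm and 10.7 degrees, less where a joint would pass 70% of its speed; a pose out of reach is approached as far as the arm can. A call with a gripper value outside its range is refused whole. The fingers move at their own pace and stop on an object; the grip force is fixed at half the most. Time passes only in rows, so rows that do not move let the fingers close. It gives the time, the measured TCP pose, the force and the opening at its end, in the units of the state.
- ctrl.get_obs(): the state, without advancing time (a new reading comes with each control period).
- ctrl.snapshot(name): name is "side" or "top"; returns a dict with "color" (420x560x3 uint8, red, green, blue), "depth" (420x560 float32, m along the optical axis (not along the pixel's ray), 0 where there is no reading), "K" (3x3 intrinsics, pixels), "k1" (the pictures are not rectified: a ray, as slopes to the right and down, at radius r is drawn at 1 + k1 r^2 times it, then the intrinsics apply), "position" and "attitude" of the camera in the world. Camera axes: x right, y up, looking along -z (the intrinsics and any distortion apply to the point x, -y, -z); pixel columns grow to the right and rows downward; lengths in m; the calibration is good to about 2 mm. A picture is of the moment at which its call begins.
- ctrl.close_job(): hands the job in, once; it reports no verdict.
The state is a dict: "clock": time; "joint_pos": joint angles; "qvel": joint speeds; "tau": joint torques, N m; "tool_pos": TCP position; "orientation": TCP orientation; "force": force on the tool from outside, world axes, zero at the start; "moment": the same for the moment, N m; "opening": finger opening in m.
Only numpy, scipy, OpenCV 4.12 (cv2) and the standard library are available. Lean on these libraries where they do the work, as an engineer would, in place of code of your own. Each camera call takes 0.05 s, during which the arm holds its last target.

### The job

Finish loading the chocolate slab press by setting the third tin squarely on top of its column of two and letting go; then take the taper gauge by its orange handle and slide the blade, flat on the lower plate and straight in at the mouth, between the two plates until it drags snugly against the upper plate without forcing that plate up by more than about two millimetres. Finish while still holding the gauge still at that depth: do not let go. Leave the mould, the jar and the timer alone.

Things in the scene. Friction and masses are not known exactly. Their poses are not given: they have to be found in the camera images.
- press: Slab press, fixed: white base 180 x 150 x 14 mm with four guide posts, 87 mm high, at its sides. Origin on the table under the middle of the press plate; z up, +x is the direction in which the gauge goes in. The mouth (front edge of the upper plate) lies at x = -75 mm in this frame and is 112 mm wide in y, centred on y = 0; no post stands in front of it.
- bed: Lower plate of the press, steel, 9 mm thick, 112 mm wide, fixed, but its height is set differently each time (top 45.5 to 49 mm above the table). Origin on its top face, at the middle of the mouth line; x as the press's. It sticks out 20 mm in front of the mouth as a ledge on which the blade can be laid.
- plate: Upper press plate, aluminium, 150 x 112 x 12 mm, 0.25 kg; origin at the middle of its underside, axes as the press's. It slides freely up and down (30 mm) on the posts, weighed down only by itself and the tins; at rest it sits on stops, underside 54.5 mm above the table, so the gap over the bed is 5.5 to 9 mm. It carries the column of tins at its middle.
- plate_mouth (a point): Middle of the lower front edge of the upper plate (centre of the mouth's upper lip); 54.5 mm above the table while the plate sits on its stops.
- tin_low_mid (a point): Centre (half-way up) of the lowest tin of the column, standing at the middle of the upper plate. All three tins are closed round steel tins, 68 mm diameter, 36 mm high, 0.15 to 0.31 kg.
- tin_mid_mid (a point): Centre (half-way up) of the second tin, standing on the lowest one; its top is the top of the column at the start, 138.5 mm above the table.
- tin_load_mid (a point): Centre (half-way up, 18 mm above its underside) of the third tin, which at the start stands alone on the pink mat.
- leaf: Taper gauge lying on the table, 0.14 kg: orange handle (80 long x 20 wide x 36 mm high) with a steel blade jutting out of its front. Origin under the handle's centre, on the flat underside shared by handle and blade; x points along the blade to its tip, z up. Blade 120 mm long, 24 mm wide, thickness growing evenly from 3 mm at the tip to 12 mm at the handle.
- leaf_grip (a point): Centre of the gauge's orange handle, 18 mm above the gauge's underside; grasp the handle across its 20 mm width.
- leaf_tip (a point): Tip of the blade, on its underside, 160 mm ahead of the handle's centre; axes as the gauge's. With the blade flat on the lower plate, its sloping top meets the upper plate's lip where its thickness equals the gap, with the tip 33 to 80 mm past the mouth; from there on it drags with several newtons.
- mould: Bystander: filled chocolate mould, 115 x 200 x 22 mm; origin under its centre.
- jar: Bystander: amber glass jar with white cap, 52 mm diameter, 75 mm high; origin under its centre.
- timer: Bystander: white kitchen timer, 45 x 70 x 60 mm; origin under its centre.

How it is judged (in metres and radians):
On the way, in this order (a step that is already met when the one before it is completed fails the run):
1. the third tin stands squarely on the column, released, before the blade goes in (horizontal distance between tin_load_mid and tin_mid_mid below 0.008 m and z of tin_load_mid in the frame of tin_mid_mid between 0.033 and 0.039 m and angle between each of tin_load_mid, tin_mid_mid's own z axis and vertical below 0.08 rad and horizontal distance between tin_mid_mid and tin_low_mid below 0.008 m and z of tin_mid_mid in the frame of tin_low_mid between 0.033 and 0.039 m and horizontal distance between tin_low_mid and press below 0.015 m and contact force between tin_load and the fingers below 0.05 N and x of leaf_tip in the frame of press below -0.075 m), for 0.2 s.
2. the held blade is between the plates and drags on the upper one (x of leaf_tip in the frame of press above -0.06 m and y of leaf_tip in the frame of press between -0.04 and 0.04 m and angle between the x axis of leaf_tip and the x axis of press, either way round below 0.2 rad and contact force between leaf and plate above 1 N and contact force between leaf and the fingers above 3 N), for 0.1 s.
At the end, for the whole second after the job is handed in: Three tins in one upright column on the plate (each within 8 mm of the one below), the third released; blade straight (0.2 rad), 15 mm or more past the mouth, bearing on upper (1 N) and lower plate (0.3 N); upper plate raised under 2.5 mm; gauge still gripped (3 N), clear of the table, at rest (all of step 2 and horizontal distance between tin_load_mid and tin_mid_mid below 0.008 m and z of tin_load_mid in the frame of tin_mid_mid between 0.033 and 0.039 m and angle between each of tin_load_mid, tin_mid_mid's own z axis and vertical below 0.08 rad and horizontal distance between tin_mid_mid and tin_low_mid below 0.008 m and z of tin_mid_mid in the frame of tin_low_mid between 0.033 and 0.039 m and horizontal distance between tin_low_mid and press below 0.015 m and contact force between tin_load and the fingers below 0.05 N and contact force between leaf and bed above 0.3 N and z of plate_mouth in the frame of press below 0.057 m and height (world z) of leaf_grip above 0.05 m and linear speed of leaf below 0.01 m/s); the arm keeps its last pose, push and grip.
It fails at once if the mould is pushed more than 30 mm (distance of mould from where it was at the start of the episode above 0.03 m).
It fails at once if the jar is pushed more than 30 mm (distance of jar from where it was at the start of the episode above 0.03 m).
It fails at once if the timer is pushed more than 30 mm (distance of timer from where it was at the start of the episode above 0.03 m).
It fails at once if the upper plate is levered up more than 6 mm (z of plate_mouth in the frame of press above 0.0605 m).
It fails at once if a tin of the column falls or tips over (angle between any of tin_low_mid, tin_mid_mid's own z axis and vertical above 0.3 rad).
It also fails if it takes over 54 s, if anything falls off the work surface, if the arm or the gripper's body presses on something with over 40 N, if the wrist force passes 120 N, or if a joint passes its speed limit or range.

## Working session

There is one attempt and no reset: what is moved stays moved. The work goes in short steps, Python scripts to look and compute and a shell command to move; the robot and the scene stay as the last step left them, time stands still between calls to the robot, and variables do not carry over. Pictures are saved under pics/ and viewed, and the job is handed in when it is done.

```bash
mkdir -p pics; cat > h.py <<'E'
import numpy as np, cv2
from plant import ctrl
from scipy.spatial.transform import Rotation as R
def snap(n,f):
    s=ctrl.snapshot(n); cv2.imwrite('pics/'+f,s['color'][:,:,::-1]); np.savez('pics/'+f+'.npz',**{k:np.array(v) for k,v in s.items()}); return s
E
python3 - <<'E'
from h import *
for n in('side','top'):
    s=snap(n,n+'0.png'); print(n,s['K'],s['k1'],s['position'],s['attitude'])
print(ctrl.get_obs())
E
```

```text
side [[535.00998094   0.         284.206992  ]
 [  0.         535.00998094 215.45404031]
 [  0.           0.           1.        ]] 0.009706411825689102 [0.30346506 0.99641464 1.02941262] [  50.37361314    0.72837879 -164.62252143]
top [[414.65337554   0.         282.49686046]
 [  0.         414.65337554 211.49210501]
 [  0.           0.           1.        ]] -0.024727474145680495 [ 0.54197288 -0.07857689  0.97354058] [  4.38990593  -1.66189608 -88.60330749]
{'clock': 0.1, 'joint_pos': array([-5.25933239e+01,  2.05861469e+01,  6.39115495e-01, -1.69315624e-02,
       -7.01347235e+01, -1.65072853e+01]), 'qvel': array([ 0.0199114 , -0.10611333,  0.08000193,  0.05944777, -0.01773274,
       -0.09658917]), 'tau': array([-4.57777533e-04, -5.84163988e+01,  2.93755835e+01,  7.01553404e+00,
        1.02337101e-02, -6.09327731e-05]), 'tool_pos': array([ 0.24073019, -0.6304311 ,  0.40383278]), 'orientation': array([ 95.49100387,  89.91670946, 116.38462984]), 'force': array([-0.67026322, -0.29964623,  0.24314404]), 'moment': array([ 0.01464425,  0.00122387, -0.03877476]), 'opening': 0.08739243750895295}
```

View pics/top0.png

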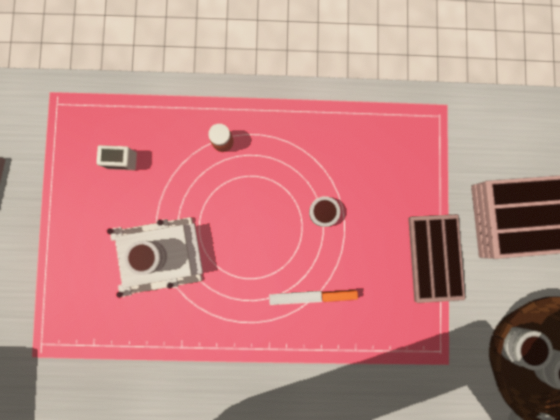

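View pics/side0.png

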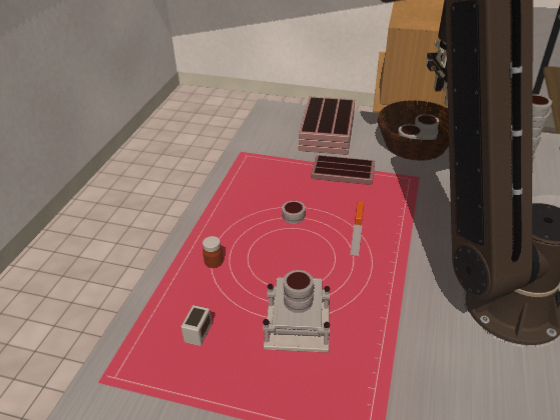

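```bash
cat >> h.py <<'E'
def ray(s,px):
    K=np.array(s['K']);px=np.atleast_2d(np.float64(px))
    d=np.array([float(s['k1']),0,0,0])
    u=cv2.undistortPoints(px.reshape(-1,1,2),K,d).reshape(-1,2)
    v=np.c_[u[:,0],-u[:,1],-np.ones(len(u))]
    return R.from_euler('xyz',s['attitude'],degrees=True).apply(v)
def onz(s,px,z):
    v=ray(s,px);p=np.array(s['position']);z=np.asarray(z,float)
    return p+v*((z-p[2])/v[:,2])[:,None]
def cloud(s):
    h,w=s['depth'].shape;g=np.indices((h,w));px=np.c_[g[1].ravel(),g[0].ravel()]
    return (np.array(s['position'])+ray(s,px)*s['depth'].ravel()[:,None]).reshape(h,w,3)
def proj(s,P):
    Rm=R.from_euler('xyz',s['attitude'],degrees=True)
    c=Rm.inv().apply(np.atleast_2d(P)-s['position']);u=np.c_[c[:,0],-c[:,1]]/-c[:,2:]
    u=u*(1+float(s['k1'])*(u**2).sum(1))[:,None];K=np.array(s['K'])
    return u*K[0,0]+K[:2,2]
def load(f): return dict(np.load('pics/'+f+'.npz'))
E
python3 - <<'E'
from h import *
s=load('top0.png');c=s['color']
a=cv2.resize(c[205:305,95:225],None,fx=6,fy=6,interpolation=cv2.INTER_CUBIC);cv2.imwrite('pics/pressT.png',a[:,:,::-1])
C=cloud(s);print('mat z',np.median(C[300:340,200:250,2]))
t=load('side0.png');c2=t['color']
a=cv2.resize(c2[260:360,250:345],None,fx=6,fy=6,interpolation=cv2.INTER_CUBIC);cv2.imwrite('pics/pressS.png',a[:,:,::-1])
C2=cloud(t);print('mat z side',np.median(C2[300:340,230:260,2]))
for nm,q,CC in(('T',s,C),('S',t,C2)):
    hsv=cv2.cvtColor(q['color'],cv2.COLOR_RGB2HSV)
    m=(cv2.inRange(hsv,(6,150,120),(20,255,255)))
    n,l,st,ce=cv2.connectedComponentsWithStats(m)
    for i in range(1,n):
        if st[i,4]>30:
            z=CC[l==i][:,2];print(nm,st[i],ce[i],np.percentile(z,[10,50,90]))
E
```

```text
mat z 0.0013393537915726283
mat z side 0.0017854743558404218
T [322 290  36  12 342] [339.50292398 295.4619883 ] [0.03146207 0.03617124 0.03841663]
S [403   0  41  29 509] [426.60510806  11.98624754] [0.2465063  0.2498669  0.25358384]
S [410  25  35  80 869] [426.50863061  70.39355581] [-0.03378151  0.06003652  0.22891582]
S [355 202   9  23 150] [358.72       213.00666667] [0.01977781 0.03559089 0.03927308]
```

```bash
python3 - <<'E'
from h import *
s=load('top0.png')
a=cv2.resize(s['color'][275:320,260:370],None,fx=7,fy=7,interpolation=cv2.INTER_CUBIC);cv2.imwrite('pics/gaugeT.png',a[:,:,::-1])
E
```

```text
(no output)
```

View pics/pressT.png

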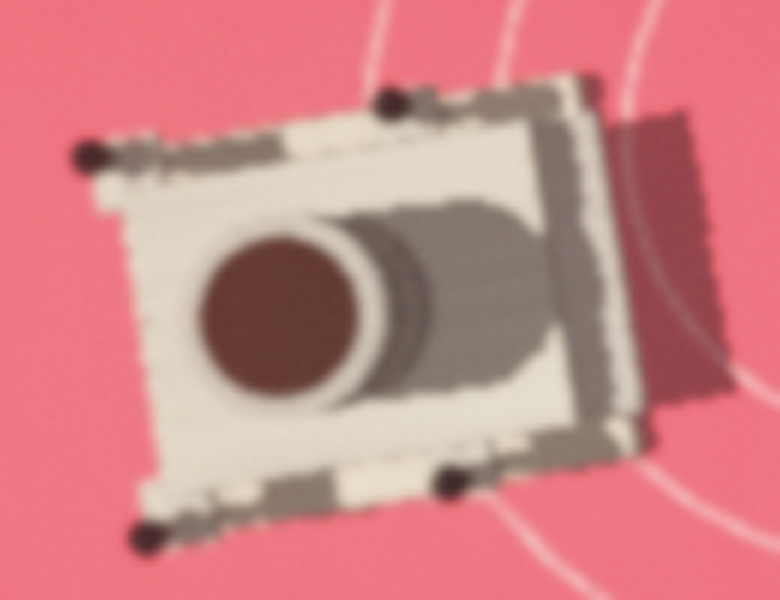

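View pics/pressS.png

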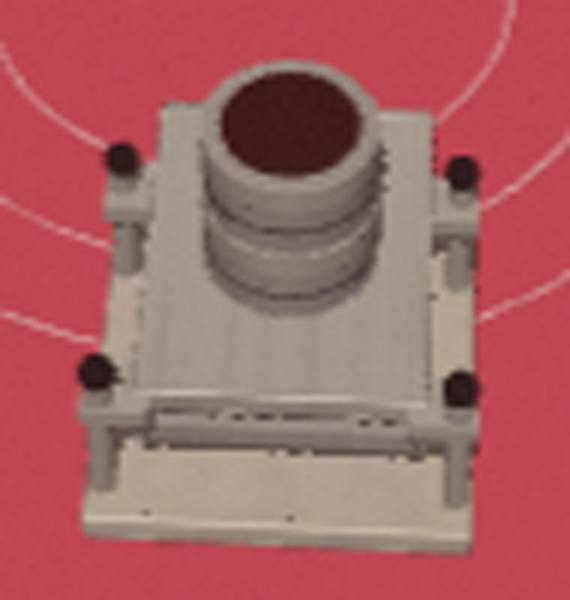

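View pics/gaugeT.png

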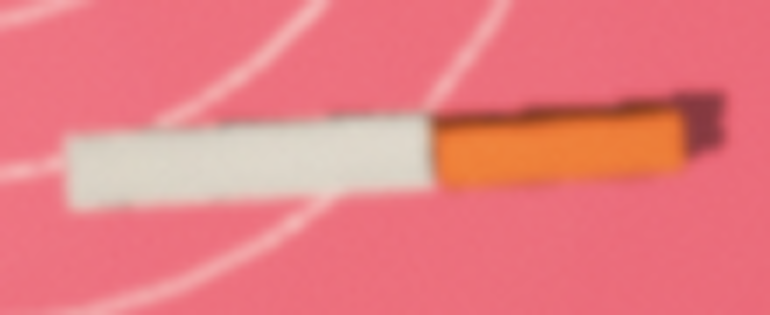

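```bash
python3 - <<'E'
from h import *
s=load('top0.png');C=cloud(s);t=load('side0.png');D=cloud(t)
np.set_printoptions(precision=3,suppress=True,linewidth=200)
# row through press off tins, along long axis (top view): from crop (130,230)->(600,420 ) near lower part
for (a,b) in(((155,440),(650,380)),((120,210),(620,110))):
  for k in np.linspace(0,1,30):
    x=95+(a[0]+(b[0]-a[0])*k)/6;y=205+(a[1]+(b[1]-a[1])*k)/6
    print(round(x),round(y),C[round(y),round(x)],s['color'][round(y),round(x)])
  print()
for y in range(90,600,12):
    print(y,D[260+y//6,250+200//6], D[260+y//6,250+400//6])
E
```

```text
121 278 [0.46  0.239 0.072] [231 191 181]
124 278 [0.459 0.235 0.065] [226 216 200]
127 278 [0.46  0.228 0.068] [227 216 201]
129 277 [0.462 0.223 0.069] [226 215 200]
132 277 [0.462 0.217 0.069] [226 217 201]
135 277 [0.462 0.211 0.067] [226 216 200]
138 276 [0.465 0.204 0.068] [227 216 200]
141 276 [0.465 0.198 0.069] [227 218 202]
144 276 [0.465 0.192 0.067] [226 215 199]
146 275 [0.467 0.188 0.065] [225 214 199]
149 275 [0.467 0.181 0.066] [224 214 199]
152 275 [0.467 0.175 0.066] [226 216 201]
155 274 [0.47  0.168 0.068] [226 216 201]
158 274 [0.47  0.162 0.067] [226 216 201]
161 274 [0.47  0.155 0.069] [226 217 202]
164 273 [0.473 0.149 0.069] [227 219 203]
166 273 [0.472 0.145 0.065] [226 217 202]
169 272 [0.475 0.138 0.07 ] [226 216 201]
172 272 [0.475 0.132 0.069] [227 218 202]
175 272 [0.475 0.126 0.066] [228 220 204]
178 271 [0.478 0.119 0.069] [228 219 204]
181 271 [0.478 0.113 0.068] [228 220 205]
183 271 [0.478 0.109 0.067] [229 220 205]
186 270 [0.48  0.102 0.067] [228 221 206]
189 270 [0.48  0.095 0.07 ] [212 201 185]
192 270 [0.479 0.093 0.047] [128 113 107]
195 269 
[... 2627 characters left out ...]
.25  0.047] [0.45  0.241 0.061]
426 [0.524 0.253 0.045] [0.45  0.236 0.047]
438 [0.523 0.257 0.042] [0.449 0.24  0.045]
450 [0.526 0.245 0.019] [0.453 0.22  0.012]
462 [0.526 0.246 0.013] [0.451 0.228 0.015]
474 [0.524 0.254 0.016] [0.45  0.233 0.014]
486 [0.522 0.26  0.017] [0.448 0.241 0.018]
498 [0.521 0.265 0.016] [0.447 0.249 0.021]
510 [0.52  0.27  0.016] [0.446 0.252 0.017]
522 [0.519 0.273 0.013] [0.445 0.254 0.012]
534 [0.518 0.275 0.007] [0.444 0.258 0.011]
546 [0.518 0.277 0.003] [0.444 0.262 0.009]
558 [ 0.517  0.28  -0.001] [0.443 0.264 0.005]
570 [0.515 0.288 0.003] [ 0.442  0.266 -0.   ]
582 [0.514 0.292 0.002] [0.441 0.272 0.001]
594 [ 0.513  0.295 -0.001] [0.44  0.279 0.003]
```

```bash
python3 - <<'E'
from h import *
np.set_printoptions(precision=4,suppress=True,linewidth=200)
S={'T':load('top0.png'),'S':load('side0.png')}
for n,s in S.items():
    C=cloud(s);hsv=cv2.cvtColor(s['color'],cv2.COLOR_RGB2HSV)
    # tins: dark chocolate tops by heights
    for nm,zr,roi in(('col',(.130,.146),((.40,.62),(.06,.30))),('tin3',(.03,.042),((.5,.75),(-.25,-.05)))):
        m=((C[...,2]>zr[0])&(C[...,2]<zr[1])&(C[...,0]>roi[0][0])&(C[...,0]<roi[0][1])&(C[...,1]>roi[1][0])&(C[...,1]<roi[1][1])).astype(np.uint8)
        k,l,st,ce=cv2.connectedComponentsWithStats(m)
        i=1+np.argmax(st[1:,4]);p=C[l==i]
        cn,_=cv2.findContours((l==i).astype(np.uint8),cv2.RETR_EXTERNAL,cv2.CHAIN_APPROX_NONE)
        q=max(cn,key=len)[:,0]
        e=cv2.fitEllipse(q)
        zt=.1385 if nm=='col' else .036
        W=onz(s,q,zt)[:,:2]
        A=np.c_[2*W,np.ones(len(W))];x=np.linalg.lstsq(A,(W**2).sum(1),rcond=None)[0]
        r=np.sqrt(x[2]+x[0]**2+x[1]**2)
        print(n,nm,st[i,4],'zmed',np.median(p[:,2]),'circ',x[:2],'r',r,'ell ctr',onz(s,[e[0]],zt)[0])
    # chocolate disc
    m=cv2.inRange(hsv,(0,60,20),(15,200,130))
    k,l,st,ce=cv2.connectedComponentsWithStats(m)
    for i in range(1,k):
        if 60<st[i,4]<900:
            c=C[l==i];md=np.median(c,0)
            if md[2]>.02 and -.3<md[1]<.3: print(n,'disc',st[i],ce[i],md, c.min(0),c.max(0))
    m=((C[...,2]>.061)&(C[...,2]<.074)&(C[...,0]>.40)&(C[...,0]<.64)&(C[...,1]>.04)&(C[...,1]<.30)).astype(np.uint8)*255
    cv2.imwrite(f'pics/pm{n}.png',cv2.resize(m[200:360,90:350],None,fx=3,fy=3,interpolation=0))
E
```

```text
T col 952 zmed 0.1390879630521455 circ [0.5077 0.1766] r 0.03371137888164961 ell ctr [0.5076 0.1766 0.1385]
T tin3 718 zmed 0.036626071770771096 circ [ 0.6181 -0.1995] r 0.03356225746637051 ell ctr [ 0.618  -0.1994  0.036 ]
T disc [217 134  17  17 126] [226.9286 144.4841] [0.7621 0.0248 0.0425] [ 0.542  -0.0786 -0.003 ] [0.7949 0.0482 0.9735]
T disc [104 150  33  19 139] [127.0072 162.7626] [0.7112 0.2427 0.028 ] [ 0.542  -0.0786  0.0067] [0.7461 0.3002 0.9735]
T disc [314 200  22  23 401] [324.596  211.0374] [ 0.6183 -0.2002  0.0368] [ 0.542  -0.2238  0.0318] [ 0.6435 -0.0786  0.9735]
T disc [129 245  25  26 509] [141.0864 257.389 ] [0.5082 0.1774 0.1392] [ 0.4826 -0.0786  0.135 ] [0.542  0.2025 0.9735]
S col 604 zmed 0.13939120400884697 circ [0.5064 0.1811] r 0.03574525410200743 ell ctr [0.5062 0.1819 0.1385]
S tin3 296 zmed 0.036856767627904574 circ [ 0.6164 -0.1961] r 0.03513101016031984 ell ctr [ 0.6164 -0.1956  0.036 ]
S disc [284 202  19  12 177] [293.2486 207.2881] [ 0.6166 -0.1987  0.0373] [ 0.3035 -0.2335  0.0302] [0.6444 0.9964 1.0294]
S disc [203 244  21  24 319] [213.4044 257.5361] [0.7679 0.0612 0.0354] [ 0.7515 -0.0096  0.0002] [0.8171 0.0725 0.0737]
S disc [286 272  25  18 341] [298.1026 280.3842] [0.5071 0.1791 0.1399] [0.3035 0.1503 0.1343] [0.5347 0.9964 1.0294]
S disc [186 308  18  18 189] [194.7302 316.672 ] [0.7283 0.2791 0.0617] [0.3035 0.2512 0.0563] [0.7432 0.9964 1.0294]
S disc [200 310  12  33 151] [205.7219 325.5695] [0.7048 0.2763 0.0361] [0.7024 0.2475 0.0059] [0.7074 0.3083 0.0587]
```

View pics/pmT.png

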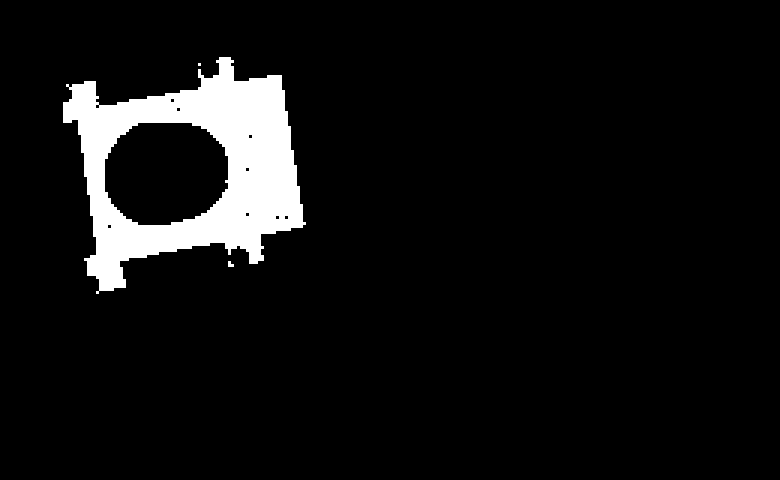

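View pics/pmS.png

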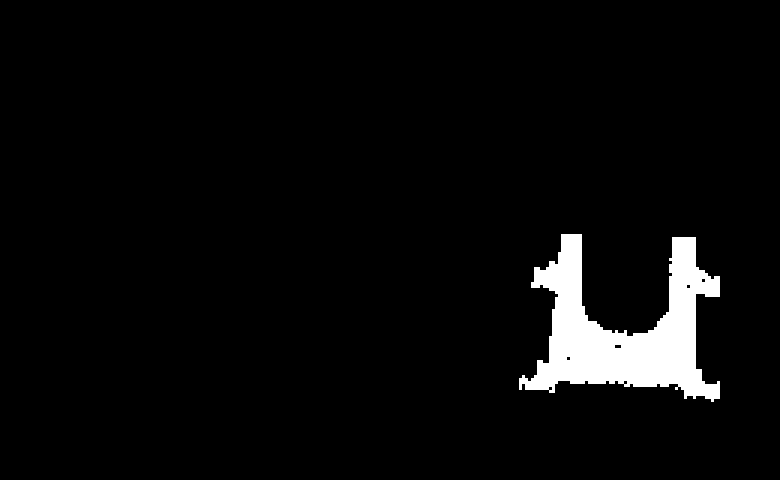

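```bash
python3 - <<'E'
from h import *
np.set_printoptions(precision=4,suppress=True,linewidth=200)
s=load('top0.png');C=cloud(s)
def line(px,z):
    W=onz(s,px,z)[:,:2];v=cv2.fitLine(W.astype(np.float32),cv2.DIST_HUBER,0,1e-4,1e-4).ravel().astype(float);return v
m=((C[...,2]>.060)&(C[...,2]<.075)&(C[...,0]>.40)&(C[...,0]<.64)&(C[...,1]>.04)&(C[...,1]<.30))
# front edge: last col in rows
rows=range(228,274)
fr=[(max(np.where(m[r])[0])+.5,r) for r in rows]
ba=[(min(np.where(m[r])[0])-.5,r) for r in range(244,282)]
tp=[(c,min(np.where(m[:,c])[0])-.5) for c in list(range(125,150))+list(range(171,182))]
bo=[(c,max(np.where(m[:,c])[0])+.5) for c in list(range(134,163))+list(range(180,188))]
for n,p in(('front',fr),('back',ba),('+x side',tp),('-x side',bo)):
    v=line(p,.0665);print(n,'dir',np.degrees(np.arctan2(v[1],v[0])),'pt',v[2:])
L={n:line(p,.0665) for n,p in(('f',fr),('b',ba),('t',tp),('o',bo))}
def isec(a,b):
    A=np.c_[a[:2],-b[:2]];t=np.linalg.solve(A,b[2:]-a[2:]);return a[2:]+t[0]*a[:2]
c=[isec(L[i],L[j]) for i,j in(('f','t'),('f','o'),('b','o'),('b','t'))]
print('corners',c,'lens',[np.linalg.norm(c[i]-c[(i+1)%4]) for i in range(4)],'ctr',np.mean(c,0))
print('mouth mid',(c[0]+c[1])/2,'axis yaw',np.degrees(np.arctan2(*(((c[2]+c[3])-(c[0]+c[1]))[::-1]))))
# gauge
hsv=cv2.cvtColor(s['color'],cv2.COLOR_RGB2HSV)
mo=cv2.inRange(hsv,(6,150,170),(20,255,255));mo[:280]=0;mo[310:]=0
q=np.argwhere(mo>0)[:,::-1];print(cv2.minAreaRect(q.astype(np.float32)))
b=cv2.boxPoints(cv2.minAreaRect(q.astype(np.float32)));W=onz(s,b,.036);print(W,W.mean(0),[np.linalg.norm(W[i]-W[i-1]) for i in range(4)])
mb=((hsv[...,1]<60)&(hsv[...,2]>160)).astype(np.uint8);mb[:287]=0;mb[308:]=0;mb[:,:266]=0;mb[:,323:]=0
mb=cv2.morphologyEx(mb,cv2.MORPH_OPEN,np.ones((5,5),np.uint8))
q=np.argwhere(mb>0)[:,::-1];r=cv2.minAreaRect(q.astype(np.float32));print(r)
b=cv2.boxPoints(r);W=onz(s,b,.007);print(W,W.mean(0),[np.linalg.norm(W[i]-W[i-1]) for i in range(4)])
# centreline fit by columns
cl=[];
for c0 in range(273,318):
    y=np.where(mb[:,c0])[0];cl.append((c0,y.mean(),.003+.009*(c0-270)/51))
cl=np.array(cl);W=onz(s,cl[:,:2],cl[:,2])
v=cv2.fitLine(W[:,:2].astype(np.float32),2,0,1e-4,1e-4).ravel();print('blade dir',np.degrees(np.arctan2(v[1],v[0])),v)
ch=[]
for c0 in range(325,355):
    y=np.where(mo[:,c0])[0];ch.append((c0,y.mean()))
W=onz(s,ch,.036);v=cv2.fitLine(W[:,:2].astype(np.float32),2,0,1e-4,1e-4).ravel();print('handle dir',np.degrees(np.arctan2(v[1],v[0])),v)
E
```

```text
front dir 11.21141847654068 pt [0.522  0.1009]
back dir 11.231040986890642 pt [0.5    0.2492]
+x side dir -78.32570620392234 pt [0.5637 0.186 ]
-x side dir -78.21358934851305 pt [0.4534 0.1663]
corners [array([0.579 , 0.1122]), array([0.4692, 0.0904]), array([0.4386, 0.2371]), array([0.5487, 0.2589])] lens [np.float64(0.11192950588041939), np.float64(0.1498125657896617), np.float64(0.11222236580917988), np.float64(0.14984834548868722)] ctr [0.5089 0.1746]
mouth mid [0.5241 0.1013] axis yaw 101.73034553036906
((339.6065673828125, 295.99237060546875), (8.620891571044922, 35.26728820800781), 85.91438293457031)
[[ 0.4337 -0.1965  0.036 ]
 [ 0.4409 -0.2758  0.036 ]
 [ 0.4218 -0.2775  0.036 ]
 [ 0.4147 -0.1982  0.036 ]] [ 0.4278 -0.237   0.036 ] [np.float64(0.01912247826951679), np.float64(0.07970178369226709), np.float64(0.019188265008210414), np.float64(0.07959695864152974)]
((295.00140380859375, 297.5262451171875), (10.301531791687012, 50.50904083251953), 86.98721313476562)
[[ 0.4261 -0.0795  0.007 ]
 [ 0.4346 -0.196   0.007 ]
 [ 0.4111 -0.1976  0.007 ]
 [ 0.4028 -0.0814  0.007 ]] [ 0.4187 -0.1386  0.007 ] [np.float64(0.023465522629849092), np.float64(0.11674792079610416), np.float64(0.02356112253635359), np.float64(0.11656312553027545)]
blade dir -85.06218 [ 0.0861 -0.9963  0.4186 -0.1384]
handle dir -84.70082 [ 0.0924 -0.9957  0.4277 -0.2367]
```

```bash
cat >> h.py <<'E'
def pose():
    o=ctrl.get_obs();return o,np.array(o['tool_pos']),R.from_euler('xyz',o['orientation'],degrees=True)
def goal(g,yaw):
    "grasp point g, jaw-open direction yaw (deg, mod 180), pointing down"
    o,p,r=pose();M=r.as_matrix()
    best=None
    for k in(0,180):
        a=np.radians(yaw+k);x=np.array([0,0,-1.]);y=np.array([np.cos(a),np.sin(a),0]);T=R.from_matrix(np.c_[x,y,np.cross(x,y)])
        rv=(r.inv()*T).as_rotvec(degrees=True)
        if best is None or np.linalg.norm(rv)<np.linalg.norm(best[0]): best=(rv,T,k)
    rv,T,k=best
    gp=p+M[:,0]*.159
    tp=np.array(g)+[0,0,.159]
    print('clock',round(o['clock'],2),'j',np.round(o['joint_pos'],1),'F',np.round(o['force'],1),'M',np.round(o['moment'],2),'open',round(o['opening'],4))
    print('grasp pt',np.round(gp,4),'jaw yaw',round(np.degrees(np.arctan2(M[1,1],M[0,1])),2),'x axis',np.round(M[:,0],4))
    print('rotvec left',np.round(rv,2),' shift now',np.round(r.inv().apply(tp-p),4),' shift in goal axes',np.round(T.inv().apply(tp-p),4))
E
python3 - <<'E'
from h import *
for y in (0,60,90): goal([.6175,-.199,.15],y)
E
```

```text
clock 0.1 j [-52.6  20.6   0.6  -0.  -70.1 -16.5] F [-0.7 -0.3  0.2] M [ 0.01  0.   -0.04] open 0.0874
grasp pt [ 0.2406 -0.6302  0.2448] jaw yaw 110.89 x axis [-6.0e-04  1.3e-03 -1.0e+00]
rotvec left [-6.911e+01  4.000e-02 -8.000e-02]  shift now [0.0952 0.2686 0.5059]  shift in goal axes [ 0.0948 -0.3768  0.4314]
clock 0.1 j [-52.6  20.6   0.6  -0.  -70.1 -16.5] F [-0.7 -0.3  0.2] M [ 0.01  0.   -0.04] open 0.0874
grasp pt [ 0.2406 -0.6302  0.2448] jaw yaw 110.89 x axis [-6.0e-04  1.3e-03 -1.0e+00]
rotvec left [ 5.089e+01 -4.000e-02 -7.000e-02]  shift now [0.0952 0.2686 0.5059]  shift in goal axes [0.0948 0.562  0.1106]
clock 0.1 j [-52.6  20.6   0.6  -0.  -70.1 -16.5] F [-0.7 -0.3  0.2] M [ 0.01  0.   -0.04] open 0.0874
grasp pt [ 0.2406 -0.6302  0.2448] jaw yaw 110.89 x axis [-6.0e-04  1.3e-03 -1.0e+00]
rotvec left [ 2.089e+01 -2.000e-02 -8.000e-02]  shift now [0.0952 0.2686 0.5059]  shift in goal axes [0.0948 0.4314 0.3768]
```

```bash
python3 -m inch '[0,0.026,0.049,0,0,0,0.0876, 0,0.026,0.049,0,0,0,0.0876, 0,0.026,0.049,0,0,0,0.0876, 0,0.026,0.049,0,0,0,0.0876, 0,0.026,0.049,0,0,0,0.0876, 0,0.026,0.049,0,0,0,0.0876, 0,0.026,0.049,0,0,0,0.0876, 0,0.026,0.049,0,0,0,0.0876, 0,0.026,0.049,0,0,0,0.0876, 0,0.02,0.039,0,0,0,0.0876, 0,0,0,0,0,0,0.0876]'
python3 - <<'E'
from h import *
goal([.6175,-.199,.08],115)
E
```

```text
clock: 1.48
tool_pos: [0.609, -0.2091, 0.3985]
orientation: [120.8, 89.5, 141.5]
force: [-0.4, -0.7, -0.6]
opening: 0.0875
clock 1.48 j [ -1.7  18.   -3.7  -0.4 -68.7 -67.4] F [-0.4 -0.7 -0.6] M [-0.04  0.09  0.01] open 0.0875
grasp pt [ 0.6078 -0.2081  0.2395] jaw yaw 110.73 x axis [-0.0074  0.0059 -1.    ]
rotvec left [-4.27 -0.26 -0.48]  shift now [0.1595 0.0051 0.0123]  shift in goal axes [0.1595 0.0055 0.012 ]
```

```bash
python3 -m inch '[0.055,0.002,0.004,0,-0.26,-0.48,0.0876, 0.055,0.002,0.004,0,0,0,0.0876, 0.048,0.002,0.004,0,0,0,0.0876, 0,0,0,0,0,0,0.0876]'
python3 - <<'E'
from h import *
goal([.6175,-.199,.024],110.7)
s=snap('top','top1.png')
a=cv2.resize(s['color'][130:290,230:430],None,fx=4,fy=4,interpolation=cv2.INTER_CUBIC);cv2.imwrite('pics/top1z.png',a[:,:,::-1])
E
```

```text
clock: 1.98
tool_pos: [0.617, -0.1998, 0.2372]
orientation: [-76.1, 89.9, -55.4]
force: [0.6, 0.7, 0.2]
opening: 0.0878
clock 1.98 j [ -0.7  26.3 -14.2   0.1 -49.5 -68.6] F [0.6 0.7 0.2] M [-0.03  0.03  0.05] open 0.0878
grasp pt [ 0.6171 -0.1999  0.0782] jaw yaw 110.72 x axis [ 7.e-04 -1.e-03 -1.e+00]
rotvec left [0.02 0.02 0.06]  shift now [0.0542 0.0006 0.0007]  shift in goal axes [0.0542 0.0006 0.0008]
```

View pics/top1z.png

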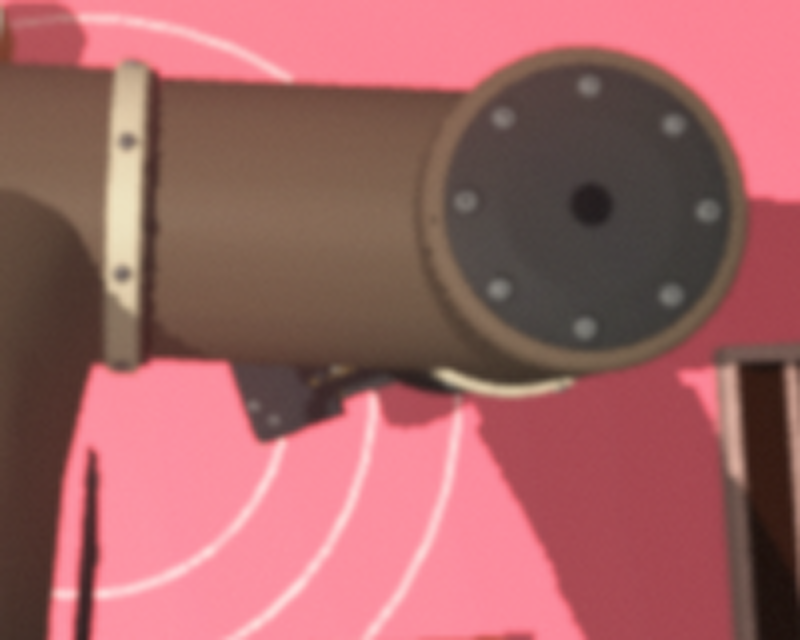

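The top picture shows only the wrist covering the tin (its cap is centred at about (590, 205) in the crop). There is 10 mm of clearance on each side, so I'm going down and closing.

```bash
python3 -m inch '[0.027,0.0003,0.0004,0,0,0,0.0876, 0.026,0.0003,0.0003,0,0,0,0.0876, 0,0,0,0,0,0,0.0876]'
python3 - <<'E'
from h import *
goal([.6175,-.199,.024],110.7)
E
```

```text
clock: 2.4
tool_pos: [0.6219, -0.2013, 0.195]
orientation: [-34.5, 89.0, -13.7]
force: [0.4, -0.1, 0.9]
opening: 0.0878
clock 2.4 j [ -0.8  29.3 -16.    0.3 -43.8 -68.6] F [ 0.4 -0.1  0.9] M [ 0.    0.09 -0.05] open 0.0878
grasp pt [ 0.6245 -0.2019  0.036 ] jaw yaw 110.77 x axis [ 0.0162 -0.004  -0.9999]
rotvec left [0.07 0.79 0.54]  shift now [ 0.0119  0.0038 -0.0035]  shift in goal axes [ 0.012   0.0037 -0.0033]
```

```bash
python3 -m inch '[0.002,0.0038,-0.0035,0,0.8,0.5,0.0876, 0,0,0,0,0,0,0.0876]'
python3 - <<'E'
from h import *
goal([.6175,-.199,.024],110.7)
E
```

```text
clock: 2.65
tool_pos: [0.6183, -0.1995, 0.1975]
orientation: [-35.8, 89.7, -15.0]
force: [-0.4, 0.3, -0.1]
opening: 0.0876
clock 2.65 j [ -0.7  29.  -16.    0.1 -44.7 -68.6] F [-0.4  0.3 -0.1] M [0.06 0.   0.02] open 0.0876
grasp pt [ 0.6191 -0.1997  0.0385] jaw yaw 110.78 x axis [ 0.0048 -0.0013 -1.    ]
rotvec left [0.08 0.23 0.17]  shift now [ 0.0145  0.0008 -0.0007]  shift in goal axes [ 0.0145  0.0007 -0.0006]
```

```bash
python3 -m inch '[0.010,0.0008,-0.0007,0,0.2,0.17,0.0876, 0.006,0,0,0,0,0,0.0876, 0,0,0,0,0,0,0.0876]'
python3 - <<'E'
from h import *
goal([.6175,-.199,.024],110.7)
E
```

```text
clock: 3.02
tool_pos: [0.6178, -0.1989, 0.1822]
orientation: [-16.5, 89.8, 4.3]
force: [0.5, -0.2, -0.8]
opening: 0.0876
clock 3.02 j [ -0.7  30.1 -16.6  -0.  -43.2 -68.5] F [ 0.5 -0.2 -0.8] M [ 0.01  0.02 -0.03] open 0.0876
grasp pt [ 0.6182 -0.1989  0.0232] jaw yaw 110.8 x axis [ 2.7e-03  2.0e-04 -1.0e+00]
rotvec left [0.1  0.15 0.04]  shift now [-0.0008  0.     -0.0003]  shift in goal axes [-0.0008  0.     -0.0003]
```

```bash
python3 -m inch '[0,0,-0.0003,0,0.15,0,0.06, 0,0,0,0,0,0,0.06, 0,0,0,0,0,0,0.06, 0,0,0,0,0,0,0.06]'
python3 - <<'E'
from h import *
goal([.6175,-.199,.024],110.7)
E
```

```text
clock: 3.52
tool_pos: [0.6176, -0.199, 0.182]
orientation: [-133.6, 89.9, -112.8]
force: [0.2, 0.2, -0.2]
opening: 0.0676
clock 3.52 j [ -0.7  30.1 -16.6   0.1 -43.3 -68.6] F [ 0.2  0.2 -0.2] M [ 0.05 -0.05  0.06] open 0.0676
grasp pt [ 0.6176 -0.1992  0.023 ] jaw yaw 110.81 x axis [-4.e-04 -9.e-04 -1.e+00]
rotvec left [ 0.11 -0.04  0.04]  shift now [-0.001   0.0001 -0.0001]  shift in goal axes [-0.001   0.0001 -0.0001]
```

```bash
python3 -m inch '[-0.02,0,0,0,0,0,0.06, -0.05,0,0,0,0,0,0.06, -0.06,0,0,0,0,0,0.06, -0.05,0,0,0,0,0,0.06, 0,0,0,0,0,0,0.06]'
python3 - <<'E'
from h import *
goal([.5078,.1768,.21],110.7)
E
```

```text
clock: 4.15
tool_pos: [0.6167, -0.1988, 0.364]
orientation: [154.9, 89.6, 175.6]
force: [0.1, -0.6, -3.6]
opening: 0.0675
clock 4.15 j [ -0.7  19.7  -6.   -0.  -64.7 -68.6] F [ 0.1 -0.6 -3.6] M [ 0.06 -0.08  0.07] open 0.0675
grasp pt [ 0.6155 -0.1987  0.205 ] jaw yaw 110.74 x axis [-7.6e-03  6.0e-04 -1.0e+00]
rotvec left [ 0.04 -0.4  -0.19]  shift now [-0.004   0.3898  0.0311]  shift in goal axes [-0.005   0.3898  0.0309]
```

```bash
python3 -m inch '[0,0.03,0.0025,0,-0.4,-0.2,0.06, 0,0.045,0.0035,0,0,0,0.06, 0,0.045,0.0035,0,0,0,0.06, 0,0.045,0.0035,0,0,0,0.06, 0,0.045,0.0035,0,0,0,0.06, 0,0.045,0.0035,0,0,0,0.06, 0,0.045,0.0035,0,0,0,0.06, 0,0.04,0.0035,0,0,0,0.06, 0,0.025,0.002,0,0,0,0.06, 0,0.01,0.001,0,0,0,0.06, 0,0,0,0,0,0,0.06]'
python3 - <<'E'
from h import *
goal([.5078,.1768,.20],110.7)
E
```

```text
clock: 5.52
tool_pos: [0.5035, 0.1721, 0.3494]
orientation: [167.4, 88.7, -172.2]
force: [0.1, -0.2, -3.2]
opening: 0.067
clock 5.53 j [  39.7   10.1  -21.    -0.8  -60.  -108.9] F [ 0.1 -0.2 -3.2] M [-0.   -0.11  0.04] open 0.067
grasp pt [0.5    0.1716 0.1905] jaw yaw 110.43 x axis [-0.022  -0.003  -0.9998]
rotvec left [-0.27 -1.24 -0.28]  shift now [-0.0097  0.003   0.0055]  shift in goal axes [-0.0096  0.0029  0.0057]
```

```bash
python3 -m inch '[-0.003,0.003,0.0055,0,-1.2,-0.28,0.06, 0,0,0,0,0,0,0.06, 0,0,0,0,0,0,0.06]'
python3 - <<'E'
from h import *
goal([.5078,.1768,.175],110.7)
s=snap('side','side1.png')
a=cv2.resize(s['color'][215:345,230:360],None,fx=4.5,fy=4.5,interpolation=cv2.INTER_CUBIC);cv2.imwrite('pics/side1z.png',a[:,:,::-1])
E
```

```text
clock: 5.9
tool_pos: [0.5084, 0.1751, 0.3519]
orientation: [-113.6, 89.9, -93.3]
force: [-0.3, -0.0, -3.4]
opening: 0.0677
clock 5.9 j [  39.9   10.1  -21.     0.   -58.9 -109.6] F [-0.3 -0.  -3.4] M [ 0.03  0.01 -0.  ] open 0.0677
grasp pt [0.5084 0.175  0.1929] jaw yaw 110.3 x axis [-1.e-04 -1.e-03 -1.e+00]
rotvec left [-0.4  -0.02  0.05]  shift now [0.0179 0.0018 0.    ]  shift in goal axes [0.0179 0.0018 0.    ]
```

View pics/side1z.png

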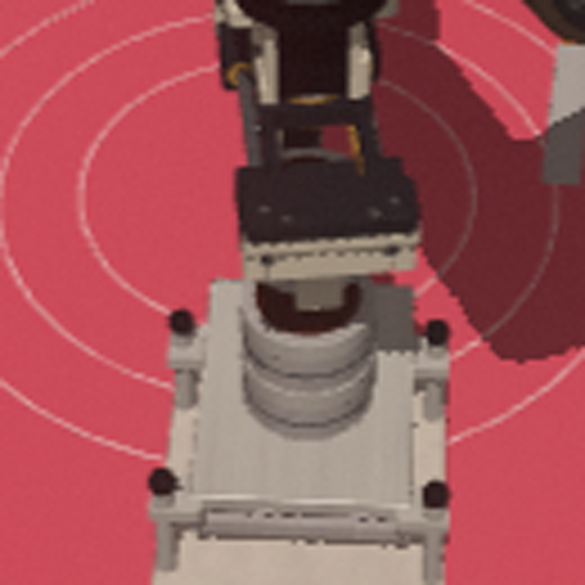

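The side picture shows the column's top centred near (308, 300) in the crop. The gripper sits over it and hides the held tin. The residuals are within 2 mm, so I'm lowering.

```bash
python3 -m inch '[0.012,0.0018,0,0,0,0,0.06, 0.012,0,0,0,0,0,0.06, 0.003,0,0,0,0,0,0.06, 0,0,0,0,0,0,0.06]'
python3 - <<'E'
from h import *
goal([.5078,.1768,.1615],110.7)
E
```

```text
clock: 6.45
tool_pos: [0.5076, 0.1763, 0.3223]
orientation: [-146.2, 89.9, -126.0]
force: [-0.3, 0.2, -3.8]
opening: 0.067
clock 6.45 j [  40.1   11.7  -23.2    0.   -55.1 -109.8] F [-0.3  0.2 -3.8] M [ 0.04 -0.04  0.03] open 0.067
grasp pt [0.5074 0.176  0.1633] jaw yaw 110.25 x axis [-0.0012 -0.0016 -1.    ]
rotvec left [-0.45 -0.1   0.06]  shift now [0.0018 0.0004 0.0004]  shift in goal axes [0.0018 0.0004 0.0004]
```

```bash
python3 -m inch '[0.0012,0.0005,0.0005,0,-0.1,0,0.06, 0.0012,0,0,0,0,0,0.06, 0,0,0,0,0,0,0.06]'
python3 - <<'E'
from h import *
goal([.5078,.1768,.1615],110.7)
E
```

```text
clock: 6.82
tool_pos: [0.5082, 0.1773, 0.3206]
orientation: [-29.9, 89.9, -9.7]
force: [-0.6, 0.4, -2.4]
opening: 0.0673
clock 6.83 j [ 4.010e+01  1.190e+01 -2.340e+01  1.000e-01 -5.470e+01 -1.099e+02] F [-0.6  0.4 -2.4] M [0.04 0.   0.02] open 0.0673
grasp pt [0.5085 0.1772 0.1616] jaw yaw 110.27 x axis [ 1.9e-03 -3.0e-04 -1.0e+00]
rotvec left [-0.43  0.09  0.05]  shift now [ 0.0001 -0.0003 -0.0005]  shift in goal axes [ 0.0001 -0.0003 -0.0005]
```

```bash
python3 -m inch '[0.0006,0,-0.0003,0,0.1,0,0.06, 0,0,0,0,0,0,0.06]'
python3 - <<'E'
from h import *
goal([.5078,.1768,.1615],110.7)
E
```

```text
clock: 7.08
tool_pos: [0.5082, 0.1772, 0.3205]
orientation: [-36.8, 89.9, -16.5]
force: [0.2, -0.3, -2.3]
opening: 0.0676
clock 7.08 j [ 4.010e+01  1.190e+01 -2.330e+01  1.000e-01 -5.470e+01 -1.099e+02] F [ 0.2 -0.3 -2.3] M [-0.02  0.07  0.01] open 0.0676
grasp pt [0.5084 0.1772 0.1615] jaw yaw 110.28 x axis [ 1.3e-03 -4.0e-04 -1.0e+00]
rotvec left [-0.42  0.06  0.05]  shift now [-0.     -0.0003 -0.0005]  shift in goal axes [-0.     -0.0003 -0.0005]
```

```bash
python3 -m inch '[0.0004,0,0,0,0,0,0.07, 0,0,0,0,0,0,0.075, 0,0,0,0,0,0,0.0876, 0,0,0,0,0,0,0.0876, 0,0,0,0,0,0,0.0876, -0.01,0,0,0,0,0,0.0876,-0.03,0,0,0,0,0,0.0876,-0.04,0,0,0,0,0,0.0876]'
python3 - <<'E'
from h import *
goal([.428,-.237,.14],5.1)
s=snap('side','side2.png')
a=cv2.resize(s['color'][215:345,230:360],None,fx=4.5,fy=4.5,interpolation=cv2.INTER_CUBIC);cv2.imwrite('pics/side2z.png',a[:,:,::-1])
E
```

```text
clock: 8.07
tool_pos: [0.5078, 0.1771, 0.4012]
orientation: [-141.5, 89.8, -121.2]
force: [-0.5, 0.2, 0.8]
opening: 0.0874
clock 8.07 j [ 4.010e+01  7.800e+00 -1.690e+01  1.000e-01 -6.550e+01 -1.099e+02] F [-0.5  0.2  0.8] M [ 0.12 -0.11 -0.02] open 0.0874
grasp pt [0.5075 0.1765 0.2422] jaw yaw 110.29 x axis [-0.002  -0.0034 -1.    ]
rotvec left [-74.81  -0.24   0.  ]  shift now [ 0.1037 -0.3604 -0.2181]  shift in goal axes [ 0.1022  0.1163 -0.4053]
```

View pics/side2z.png

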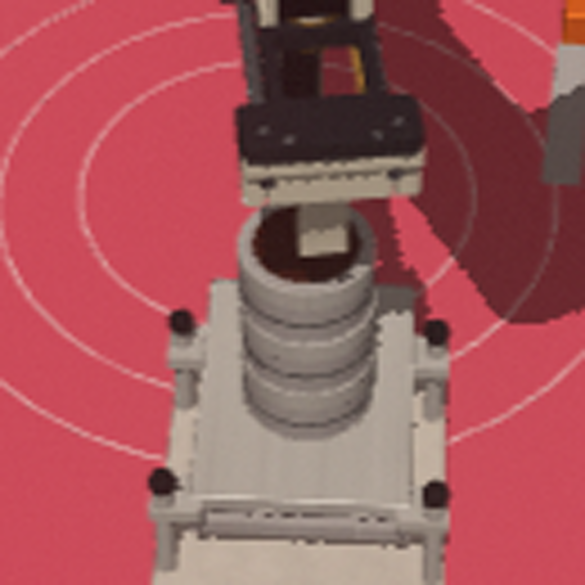

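The side picture shows three tins in one straight column, with rims stepping from (308, 245) to (308, 370) in the crop. Next is the gauge.

```bash
python3 -m inch '[0,-0.03,-0.018,0,0,0,0.0876, 0,-0.045,-0.027,0,0,0,0.0876, 0,-0.045,-0.027,0,0,0,0.0876, 0,-0.045,-0.027,0,0,0,0.0876, 0,-0.045,-0.027,0,0,0,0.0876, 0,-0.045,-0.027,0,0,0,0.0876, 0,-0.045,-0.027,0,0,0,0.0876, 0,-0.035,-0.021,0,0,0,0.0876, 0,-0.02,-0.012,0,0,0,0.0876, 0,0,0,-10,0,0,0.0876, 0,0,0,-10,0,0,0.0876, 0,0,0,-10,0,0,0.0876, 0,0,0,-10,0,0,0.0876, 0,0,0,-10,0,0,0.0876, 0,0,0,-10,0,0,0.0876, 0,0,0,-10,0,0,0.0876, 0,0,0,-4,0,0,0.0876, 0,0,0,0,0,0,0.0876]'
python3 - <<'E'
from h import *
goal([.428,-.237,.10],5.1)
E
```

```text
clock: 10.38
tool_pos: [0.4299, -0.2427, 0.4203]
orientation: [-95.8, 88.4, 1.1]
force: [1.1, -0.7, 0.1]
opening: 0.0876
clock 10.38 j [ -6.7   2.1 -20.6  -0.2 -65.7  13.6] F [ 1.1 -0.7  0.1] M [0.05 0.23 0.03] open 0.0876
grasp pt [ 0.4342 -0.2426  0.2614] jaw yaw -173.14 x axis [ 2.720e-02  5.000e-04 -9.996e-01]
rotvec left [ 1.76 -0.13  1.56]  shift now [0.1612 0.0056 0.0063]  shift in goal axes [0.1613 0.0014 0.0058]
```

```bash
python3 -m inch '[0.04,0.001,0.006,1.8,0,1.6,0.0876, 0.05,0,0,0,0,0,0.0876, 0.05,0,0,0,0,0,0.0876, 0.02,0,0,0,0,0,0.0876, 0,0,0,0,0,0,0.0876]'
python3 - <<'E'
from h import *
goal([.428,-.237,.06],5.1)
s=snap('side','side3.png')
a=cv2.resize(s['color'][130:280,290:440],None,fx=4,fy=4,interpolation=cv2.INTER_CUBIC);cv2.imwrite('pics/side3z.png',a[:,:,::-1])
E
```

```text
clock: 11.0
tool_pos: [0.4306, -0.2374, 0.2593]
orientation: [-133.4, 89.6, -38.9]
force: [0.2, 0.5, 0.5]
opening: 0.0873
clock 11.0 j [ -5.8  11.9 -33.3   0.3 -44.5  10.1] F [0.2 0.5 0.5] M [-0.03  0.14  0.01] open 0.0873
grasp pt [ 0.4314 -0.2381  0.1003] jaw yaw -175.55 x axis [ 0.0052 -0.0042 -1.    ]
rotvec left [-0.65 -0.26  0.28]  shift now [0.0403 0.0027 0.0008]  shift in goal axes [0.0403 0.0025 0.0006]
```

View pics/side3z.png

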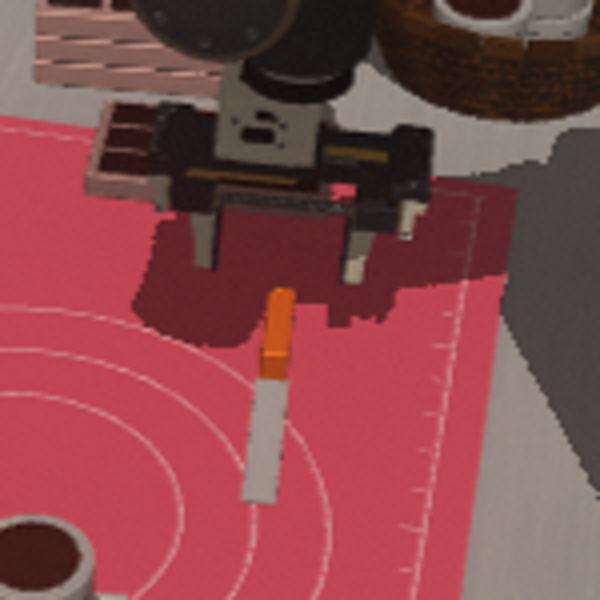

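The side picture shows the fingers (tips at (203, 268) and (352, 280)) on either side of the orange handle (280, 330). Going down.

```bash
python3 -m inch '[0.025,0.0025,0.0006,-0.6,-0.26,0.28,0.0876, 0.025,0,0,0,0,0,0.0876, 0.01,0,0,0,0,0,0.0876, 0,0,0,0,0,0,0.0876]'
python3 - <<'E'
from h import *
goal([.428,-.237,.024],5.1)
E
```

```text
clock: 11.55
tool_pos: [0.4321, -0.2378, 0.2048]
orientation: [-106.8, 89.3, -11.8]
force: [0.1, 0.0, 0.9]
opening: 0.0876
clock 11.55 j [ -5.9  16.7 -36.3   0.1 -36.3  10.8] F [0.1 0.  0.9] M [-0.01  0.14  0.02] open 0.0876
grasp pt [ 0.4339 -0.2382  0.0458] jaw yaw -174.99 x axis [ 0.0117 -0.0024 -0.9999]
rotvec left [-0.1  -0.2   0.65]  shift now [0.0218 0.0042 0.0012]  shift in goal axes [0.0218 0.004  0.0012]
```

```bash
python3 -m inch '[0.008,0.004,0.001,0,-0.2,0.65,0.0876, 0.01,0,0,0,0,0,0.0876, 0.003,0,0,0,0,0,0.0876, 0,0,0,0,0,0,0.0876]'
python3 - <<'E'
from h import *
goal([.428,-.237,.024],5.1)
E
```

```text
clock: 12.05
tool_pos: [0.4288, -0.2373, 0.1846]
orientation: [-103.6, 89.8, -8.6]
force: [0.1, -0.7, 0.4]
opening: 0.0876
clock 12.05 j [ -5.9  18.6 -37.5   0.  -33.8  10.9] F [ 0.1 -0.7  0.4] M [-0.01  0.11  0.04] open 0.0876
grasp pt [ 0.4292 -0.2373  0.0256] jaw yaw -174.99 x axis [ 2.8e-03 -4.0e-04 -1.0e+00]
rotvec left [-0.09 -0.04  0.16]  shift now [0.0016 0.0008 0.0003]  shift in goal axes [0.0016 0.0008 0.0003]
```

```bash
python3 -m inch '[0.0025,0.001,0.0003,0,0,0.16,0.0876, 0,0,0,0,0,0,0.0876, 0,0,0,0,0,0,0.01, 0,0,0,0,0,0,0.01, 0,0,0,0,0,0,0.01, 0,0,0,0,0,0,0.01, 0,0,0,0,0,0,0.01, 0,0,0,0,0,0,0.01]'
python3 - <<'E'
from h import *
goal([.428,-.237,.024],5.1)
E
```

```text
clock: 13.05
tool_pos: [0.428, -0.2371, 0.1824]
orientation: [-145.2, 89.9, -50.2]
force: [-0.2, 0.3, 0.2]
opening: 0.033
clock 13.05 j [ -5.9  18.7 -37.7   0.1 -33.5  10.8] F [-0.2  0.3  0.2] M [0.   0.14 0.06] open 0.033
grasp pt [ 0.4281 -0.2372  0.0234] jaw yaw -174.99 x axis [ 7.e-04 -9.e-04 -1.e+00]
rotvec left [-0.09 -0.05  0.04]  shift now [-0.0006 -0.0001  0.0001]  shift in goal axes [-0.0006 -0.0001  0.0001]
```

```bash
python3 -m inch '[0,0,0,0,0,0,0.01, 0,0,0,0,0,0,0.01, 0,0,0,0,0,0,0.01]'
python3 - <<'E'
from h import *
goal([.428,-.237,.024],5.1)
E
```

```text
clock: 13.42
tool_pos: [0.4279, -0.2371, 0.1824]
orientation: [-153.6, 89.9, -58.6]
force: [0.1, -0.4, 0.6]
opening: 0.0198
clock 13.43 j [ -5.9  18.7 -37.7   0.1 -33.5  10.8] F [ 0.1 -0.4  0.6] M [0.03 0.13 0.01] open 0.0198
grasp pt [ 0.428  -0.2372  0.0234] jaw yaw -174.99 x axis [ 5.e-04 -9.e-04 -1.e+00]
rotvec left [-0.09 -0.05  0.03]  shift now [-0.0006 -0.0001  0.0001]  shift in goal axes [-0.0006 -0.0001  0.0001]
```

```bash
python3 -m inch '[-0.01,0,0,0,0,0,0.01, -0.03,0,0,0,0,0,0.01, -0.04,0,0,0,0,0,0.01, -0.02,0,0,0,0,0,0.01, 0,0,0,0,0,0,0.01]'
python3 - <<'E'
from h import *
goal([.565,-.0965,.11],11.65)
E
```

```text
clock: 14.05
tool_pos: [0.4274, -0.237, 0.287]
orientation: [151.2, 90.0, -113.8]
force: [0.1, -0.1, -1.5]
opening: 0.0196
clock 14.05 j [ -5.9   9.6 -31.6   0.1 -48.8  10.8] F [ 0.1 -0.1 -1.5] M [0.04 0.1  0.01] open 0.0196
grasp pt [ 0.4273 -0.2371  0.128 ] jaw yaw -175.0 x axis [-3.e-04 -8.e-04 -1.e+00]
rotvec left [-6.65 -0.04 -0.02]  shift now [ 0.0179 -0.1494  0.1279]  shift in goal axes [ 0.018  -0.1632  0.1098]
```

```bash
python3 -m inch '[0,0,0,-6.6,0,0,0.01, 0,-0.033,0.022,0,0,0,0.01, 0,-0.04,0.027,0,0,0,0.01, 0,-0.04,0.027,0,0,0,0.01, 0,-0.033,0.022,0,0,0,0.01, 0,-0.017,0.011,0,0,0,0.01, 0,0,0,0,0,0,0.01, 0,0,0,0,0,0,0.01]'
python3 - <<'E'
from h import *
goal([.565,-.0965,.11],11.65)
E
```

```text
clock: 15.05
tool_pos: [0.5648, -0.0934, 0.2803]
orientation: [78.5, 89.4, -179.9]
force: [-0.8, 0.1, -1.3]
opening: 0.0197
clock 15.05 j [ 10.1  17.6 -21.4  -0.1 -51.6   1.6] F [-0.8  0.1 -1.3] M [-0.05  0.12 -0.01] open 0.0197
grasp pt [ 0.5632 -0.0934  0.1214] jaw yaw -168.38 x axis [-0.01   -0.     -0.9999]
rotvec left [-0.03  0.12 -0.56]  shift now [ 0.0113  0.0003 -0.0031]  shift in goal axes [ 0.0113  0.0004 -0.003 ]
```

```bash
python3 -m inch '[0,0,-0.003,0,0,-0.56,0.01, 0,0,0,0,0,0,0.01, 0,0,0,0,0,0,0.01]'
python3 - <<'E'
from h import *
goal([.565,-.0965,.11],11.65)
s=snap('top','top4.png')
a=cv2.resize(s['color'][190:310,100:300],None,fx=4,fy=4,interpolation=cv2.INTER_CUBIC);cv2.imwrite('pics/top4z.png',a[:,:,::-1])
s=snap('side','side4.png')
a=cv2.resize(s['color'][180:340,230:390],None,fx=3.7,fy=3.7,interpolation=cv2.INTER_CUBIC);cv2.imwrite('pics/side4z.png',a[:,:,::-1])
E
```

```text
clock: 15.42
tool_pos: [0.5638, -0.0985, 0.2805]
orientation: [-7.9, 89.9, 93.6]
force: [-0.0, 0.2, -1.2]
opening: 0.0203
clock 15.43 j [  9.6  17.4 -21.7  -0.2 -50.9   1.9] F [-0.   0.2 -1.2] M [-0.07  0.16 -0.03] open 0.0203
grasp pt [ 0.5638 -0.0981  0.1215] jaw yaw -168.53 x axis [-1.0e-04  2.2e-03 -1.0e+00]
rotvec left [-0.18  0.13  0.02]  shift now [ 0.0115 -0.0016  0.0017]  shift in goal axes [ 0.0115 -0.0016  0.0017]
```

View pics/top4z.png

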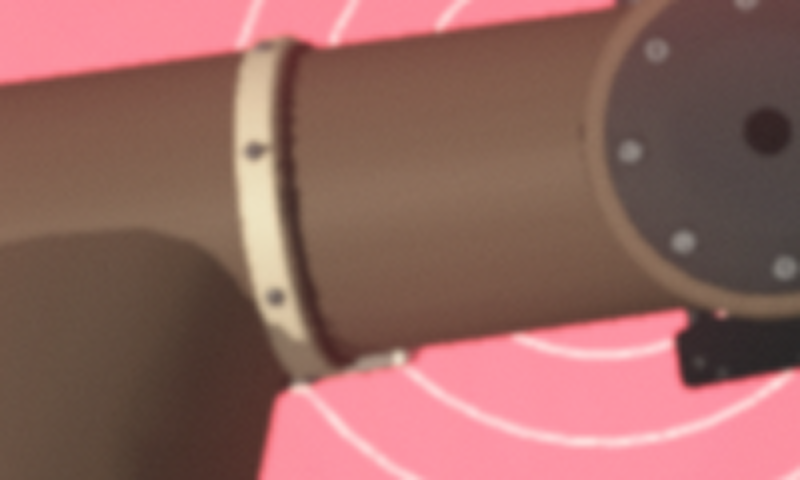

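View pics/side4z.png

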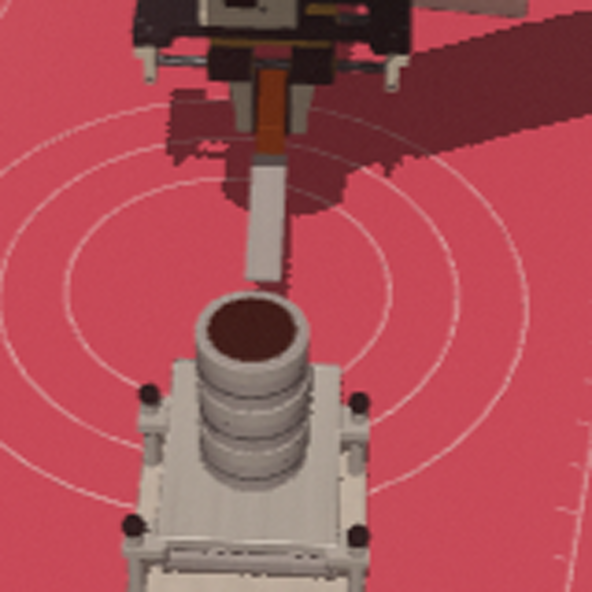

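```bash
python3 - <<'E'
from h import *
np.set_printoptions(precision=3,suppress=True,linewidth=200)
s=load('top4.png');C=cloud(s)
for y,x in((235,150),(225,200),(235,200),(240,220),(225,245),(215,290),(255,200),(205,200),(220,130)): print(y,x,C[y,x])
t=load('side4.png');D=cloud(t);hsv=cv2.cvtColor(t['color'],cv2.COLOR_RGB2HSV)
# blade in side image: tip and centreline
m=((hsv[...,1]<70)&(hsv[...,2]>110)).astype(np.uint8);sub=np.zeros_like(m);sub[223:258,292:312]=m[223:258,292:312]
k,l,st,ce=cv2.connectedComponentsWithStats(sub);i=1+np.argmax(st[1:,4]);print(st[i],ce[i])
p=D[l==i];print('blade',p.min(0),p.max(0),np.median(p,0))
o,pp,r=pose();M=r.as_matrix();g=pp+M[:,0]*.159
f=M[:,2];tip=g+.160*f+M[:,0]*.0234;ti=proj(t,[tip,tip-M[:,0]*.003, g+.04*f+M[:,0]*.0114]);print('predicted tip',tip,ti)
for r0 in range(223,258,3):
    c=np.where(l[r0]==i)[0]
    if len(c): print(r0,c.min(),c.max(),D[r0,int(c.mean())])
E
```

```text
235 150 [0.548 0.05  0.53 ]
225 200 [ 0.56  -0.002  0.526]
235 200 [ 0.549 -0.003  0.528]
240 220 [ 0.544 -0.024  0.526]
225 245 [ 0.56  -0.052  0.54 ]
215 290 [ 0.572 -0.098  0.546]
255 200 [ 0.528 -0.003  0.523]
205 200 [0.583 0.001 0.511]
220 130 [0.563 0.074 0.521]
[297 225  10  31 278] [301.5 240. ]
blade [ 0.521 -0.048  0.099] [0.564 0.063 0.113] [0.541 0.008 0.106]
predicted tip [0.532 0.059 0.098] [[300.239 256.104]
 [300.248 255.234]
 [302.292 221.492]]
226 298 306 [ 0.552 -0.04   0.111]
229 298 306 [ 0.549 -0.026  0.113]
232 298 306 [ 0.548 -0.023  0.105]
235 298 306 [ 0.544 -0.007  0.109]
238 298 306 [0.542 0.001 0.107]
241 297 305 [0.542 0.013 0.107]
244 297 305 [0.54  0.02  0.103]
247 297 305 [0.537 0.032 0.104]
250 297 305 [0.534 0.042 0.103]
253 297 305 [0.531 0.054 0.105]
```

```bash
python3 -m inch '[0.01,-0.0016,0.012,-0.18,0.13,0,0.01, 0.012,0,0.015,0,0,0,0.01, 0,0,0.005,0,0,0,0.01, 0,0,0,0,0,0,0.01]'
python3 - <<'E'
from h import *
goal([.5588,-.0671,.0734],11.65)
E
```

```text
clock: 16.02
tool_pos: [0.5584, -0.0639, 0.2566]
orientation: [108.7, 90.0, -149.5]
force: [0.5, 0.3, -1.2]
opening: 0.0198
clock 16.02 j [ 13.4  18.1 -24.5   0.  -47.4  -1.7] F [ 0.5  0.3 -1.2] M [-0.08  0.08 -0.05] open 0.0198
grasp pt [ 0.5583 -0.0639  0.0976] jaw yaw -168.28 x axis [-5.e-04 -3.e-04 -1.e+00]
rotvec left [ 0.07 -0.01 -0.03]  shift now [ 0.0242  0.0003 -0.0032]  shift in goal axes [ 0.0242  0.0003 -0.0032]
```

```bash
python3 -m inch '[0.006,0.0003,-0.003,0,0,0,0.01, 0.01,0,0,0,0,0,0.01, 0.005,0,0,0,0,0,0.01, 0,0,0,0,0,0,0.01]'
python3 - <<'E'
from h import *
goal([.5588,-.0671,.0734],11.65)
E
```

```text
clock: 16.52
tool_pos: [0.5589, -0.0675, 0.2341]
orientation: [118.4, 90.0, -139.9]
force: [0.2, -0.5, -1.6]
opening: 0.0198
clock 16.52 j [ 13.   19.9 -25.6   0.  -44.5  -1.4] F [ 0.2 -0.5 -1.6] M [-0.04  0.13 -0.05] open 0.0198
grasp pt [ 0.5588 -0.0676  0.0751] jaw yaw -168.3 x axis [-4.e-04 -4.e-04 -1.e+00]
rotvec left [ 0.05 -0.02 -0.03]  shift now [0.0017 0.     0.0004]  shift in goal axes [0.0017 0.     0.0004]
```

```bash
for i in 1 ; do python3 -m inch '[0.0015,0,0,0,0,0,0.01, 0,0,0,0,0,0,0.01]'; python3 -m inch '[0.001,0,0,0,0,0,0.01, 0,0,0,0,0,0,0.01]'; python3 -m inch '[0.001,0,0,0,0,0,0.01, 0,0,0,0,0,0,0.01]'; done
python3 - <<'E'
from h import *
goal([.5588,-.0671,.0704],11.65)
E
```

```text
clock: 16.77
tool_pos: [0.559, -0.0676, 0.2326]
orientation: [132.8, 90.0, -125.6]
force: [0.5, -0.6, -1.6]
opening: 0.02
clock: 17.02
tool_pos: [0.5592, -0.0676, 0.2319]
orientation: [-140.0, 90.0, -38.3]
force: [-0.5, 0.2, -1.2]
opening: 0.0197
clock: 17.27
tool_pos: [0.5592, -0.0676, 0.2309]
orientation: [-123.0, 90.0, -21.3]
force: [0.3, -0.2, -1.2]
opening: 0.0196
clock 17.27 j [ 13.   20.1 -25.8   0.  -44.1  -1.4] F [ 0.3 -0.2 -1.2] M [-0.04  0.16 -0.03] open 0.0196
grasp pt [ 0.5593 -0.0676  0.0719] jaw yaw -168.31 x axis [ 7.e-04 -3.e-04 -1.e+00]
rotvec left [ 0.04 -0.02  0.03]  shift now [0.0015 0.0003 0.0006]  shift in goal axes [0.0015 0.0003 0.0006]
```

Underside at about 48.5 mm and no contact yet. I'll keep feeling down.

```bash
python3 -m inch '[0.001,0,0,0,0,0,0.01, 0,0,0,0,0,0,0.01]'; python3 -m inch '[0.001,0,0,0,0,0,0.01, 0,0,0,0,0,0,0.01]'
python3 - <<'E'
from h import *
goal([.5588,-.0671,.0704],11.65)
E
```

```text
clock: 17.52
tool_pos: [0.5592, -0.0676, 0.2299]
orientation: [-119.1, 90.0, -17.4]
force: [-0.3, -0.2, -0.7]
opening: 0.02
clock: 17.77
tool_pos: [0.5594, -0.0676, 0.2291]
orientation: [-111.5, 89.9, -9.8]
force: [0.0, 0.7, 0.6]
opening: 0.0196
clock 17.77 j [ 13.   20.3 -25.9   0.  -43.8  -1.4] F [0.  0.7 0.6] M [0.21 0.28 0.06] open 0.0196
grasp pt [ 0.5596 -0.0676  0.0701] jaw yaw -168.3 x axis [ 1.2e-03 -2.0e-04 -1.0e+00]
rotvec left [ 0.05 -0.03  0.07]  shift now [-0.0003  0.0005  0.0006]  shift in goal axes [-0.0003  0.0005  0.0006]
```

```bash
python3 -m inch '[0,0.0005,0.008,0,0,0.07,0.01, 0.0002,0,0.01,0,0,0,0.01, 0.0002,0,0.01,0,0,0,0.01, 0,0,0,0,0,0,0.01]'
python3 - <<'E'
from h import *
goal([.5588,-.0671,.0704],11.65)
E
```

```text
clock: 18.27
tool_pos: [0.553, -0.0381, 0.2292]
orientation: [-120.6, 89.9, -18.9]
force: [-0.2, 0.6, 0.1]
opening: 0.0197
clock 18.27 j [ 16.3  19.5 -27.1   0.1 -43.3  -4.6] F [-0.2  0.6  0.1] M [ 0.42  0.16 -0.01] open 0.0197
grasp pt [ 0.5532 -0.0382  0.0702] jaw yaw -168.29 x axis [ 1.2e-03 -4.0e-04 -1.0e+00]
rotvec left [ 0.06 -0.04  0.06]  shift now [-0.0002  0.0002 -0.0295]  shift in goal axes [-0.0002  0.0002 -0.0295]
```

```bash
python3 -m inch '[0.0002,0,0.01,0,0,0,0.01, 0.0002,0,0.01,0,0,0,0.01, 0.0002,0,0.006,0,0,0,0.01, 0,0,0,0,0,0,0.01]'
python3 - <<'E'
from h import *
goal([.5588,-.0671,.0704],11.65)
s=snap('side','side5.png')
a=cv2.resize(s['color'][180:340,230:390],None,fx=3.7,fy=3.7,interpolation=cv2.INTER_CUBIC);cv2.imwrite('pics/side5z.png',a[:,:,::-1])
E
```

```text
clock: 18.77
tool_pos: [0.5477, -0.0108, 0.2292]
orientation: [-116.5, 89.9, -14.7]
force: [0.1, -0.6, 0.9]
opening: 0.0196
clock 18.77 j [ 19.4  19.  -27.9   0.1 -42.9  -7.7] F [ 0.1 -0.6  0.9] M [-0.02  0.18 -0.01] open 0.0196
grasp pt [ 0.5481 -0.0109  0.0702] jaw yaw -168.24 x axis [ 2.4e-03 -6.0e-04 -1.0e+00]
rotvec left [ 0.11 -0.06  0.13]  shift now [-0.0002  0.0006 -0.0574]  shift in goal axes [-0.0002  0.0005 -0.0574]
```

View pics/side5z.png

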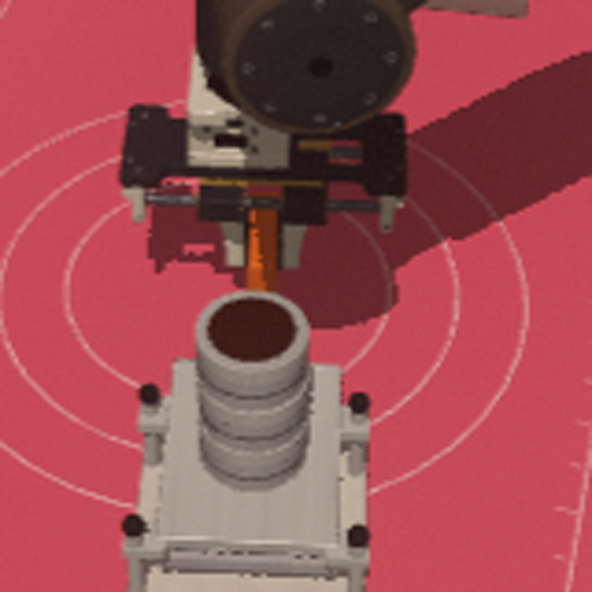

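The picture shows the column unmoved (rim centre at (252, 332)) and the handle lined up behind it at (262, 250). By the arm's pose the tip is about 45 mm in. I'll feel forward slowly.

```bash
python3 -m inch '[0.0002,0.0003,0.005,0,0,0.1,0.01, 0.0002,0,0.003,0,0,0,0.01, 0,0,0,0,0,0,0.01]'; python3 -m inch '[0.0002,0,0.004,0,0,0,0.01, 0,0,0,0,0,0,0.01]'; python3 -m inch '[0.0002,0,0.003,0,0,0,0.01, 0,0,0,0,0,0,0.01]'
python3 - <<'E'
from h import *
goal([.5588,-.0671,.0704],11.65)
E
```

```text
clock: 19.2
tool_pos: [0.546, -0.0031, 0.2291]
orientation: [-142.3, 89.9, -40.6]
force: [-0.6, -0.1, 3.6]
opening: 0.0197
clock: 19.45
tool_pos: [0.5453, 0.0009, 0.2291]
orientation: [-133.6, 89.9, -31.9]
force: [-0.6, 0.7, 4.3]
opening: 0.0201
clock: 19.7
tool_pos: [0.5447, 0.0039, 0.2291]
orientation: [-134.2, 89.9, -32.4]
force: [0.5, -0.6, 4.2]
opening: 0.0199
clock 19.7 j [ 21.1  18.8 -28.3   0.2 -42.8  -9.5] F [ 0.5 -0.6  4.2] M [0.28 0.43 0.04] open 0.0199
grasp pt [0.5451 0.0037 0.0701] jaw yaw -168.28 x axis [ 0.002  -0.0013 -1.    ]
rotvec left [ 0.07 -0.09  0.1 ]  shift now [-0.0002  0.0007 -0.0724]  shift in goal axes [-0.0003  0.0006 -0.0724]
```

```bash
python3 -m inch '[0,0,0.003,0,0,0,0.01, 0,0,0,0,0,0,0.01]'; python3 -m inch '[0,0,0.003,0,0,0,0.01, 0,0,0,0,0,0,0.01]'; python3 -m inch '[0,0,0.003,0,0,0,0.01, 0,0,0,0,0,0,0.01]'
python3 - <<'E'
from h import *
goal([.5588,-.0671,.0704],11.65)
E
```

```text
clock: 19.95
tool_pos: [0.5442, 0.0069, 0.2292]
orientation: [-140.1, 89.8, -38.4]
force: [-0.2, -2.2, 4.4]
opening: 0.0199
clock: 20.2
tool_pos: [0.5437, 0.009, 0.2293]
orientation: [-162.4, 89.8, -60.7]
force: [-0.3, -0.4, 4.4]
opening: 0.0199
clock: 20.45
tool_pos: [0.5431, 0.0105, 0.2293]
orientation: [-178.8, 89.7, -77.1]
force: [0.2, 3.4, 4.2]
opening: 0.0196
clock 20.45 j [ 21.9  18.7 -28.6   0.5 -42.8 -10.6] F [0.2 3.4 4.2] M [ 1.44  0.44 -0.14] open 0.0196
grasp pt [0.5433 0.0096 0.0703] jaw yaw -168.32 x axis [ 0.0013 -0.0056 -1.    ]
rotvec left [ 0.03 -0.33  0.01]  shift now [ 0.0003  0.0004 -0.0792]  shift in goal axes [-0.0001  0.0003 -0.0792]
```

```bash
python3 -m inch '[0,0,0,0,-0.3,0,0.01, 0,0,0,0,0,0,0.01]'; python3 -m inch '[0,0,0,0,0,0,0.01, 0,0,0,0,0,0,0.01]'
python3 - <<'E'
from h import *
goal([.5588,-.0671,.0704],11.65)
s=snap('side','side6.png'); t=load('side5.png')
C=cloud(s);D=cloud(t)
for n,ref in(('now',C),('before',D)):
    P=ref.reshape(-1,3)
    # plate top near the back, and columns
    c=np.array([.509,.1746]);ax=np.array([-.202,.979]);ay=np.array([-ax[1],ax[0]])
    u=(P[:,:2]-c)@ax;v=(P[:,:2]-c)@ay
    for a,b in((40,72),(-70,-45)):
        m=(u>a/1e3)&(u<b/1e3)&(abs(v)<.05)&(P[:,2]>.058)&(P[:,2]<.078);print(n,a,b,m.sum(),P[m][:,2].mean())
    m=(np.hypot(u,v)<.025)&(P[:,2]>.15)&(P[:,2]<.2);print(n,'tin top',m.sum(),P[m][:,2].mean())
a=cv2.resize(s['color'][180:340,230:390],None,fx=3.7,fy=3.7,interpolation=cv2.INTER_CUBIC);cv2.imwrite('pics/side6z.png',a[:,:,::-1])
E
```

```text
clock: 20.7
tool_pos: [0.5433, 0.0099, 0.2292]
orientation: [171.0, 89.9, -87.3]
force: [1.5, -2.9, 3.2]
opening: 0.0198
clock: 20.95
tool_pos: [0.5434, 0.0099, 0.2292]
orientation: [169.8, 89.9, -88.5]
force: [1.2, -4.8, 3.9]
opening: 0.02
clock 20.95 j [ 21.7  18.7 -28.4   0.1 -42.9 -10.1] F [ 1.2 -4.8  3.9] M [-1.37 -0.24 -0.08] open 0.02
grasp pt [0.5434 0.0097 0.0702] jaw yaw -168.3 x axis [ 0.     -0.0014 -1.    ]
rotvec left [ 0.05 -0.08 -0.01]  shift now [-0.0001  0.0005 -0.0785]  shift in goal axes [-0.0002  0.0004 -0.0785]
now 40 72 474 0.06760577386498771
now -70 -45 79 0.06738687160622074
now tin top 271 0.17568739037060466
before 40 72 479 0.06758473714622855
before -70 -45 83 0.06743258748734395
before tin top 271 0.17565113540766927
```

```bash
python3 -m inch '[0,0,0.004,0,0,0,0.01, 0,0,0.003,0,-0.1,0,0.01, 0,0,0,0,0,0,0.01]'
cat > chk.py <<'E'
from h import *
import sys
goal([.5588,-.0671,.0704],11.65)
s=snap('side',sys.argv[1])
C=cloud(s);P=C.reshape(-1,3)
c=np.array([.509,.1746]);ax=np.array([-.202,.979]);ay=np.array([-ax[1],ax[0]])
u=(P[:,:2]-c)@ax;v=(P[:,:2]-c)@ay
for a,b in((40,72),(-70,-45)):
    m=(u>a/1e3)&(u<b/1e3)&(abs(v)<.05)&(P[:,2]>.058)&(P[:,2]<.078);print(a,b,m.sum(),P[m][:,2].mean())
m=(np.hypot(u,v)<.025)&(P[:,2]>.15)&(P[:,2]<.2);print('tin top',m.sum(),P[m][:,2].mean())
a=cv2.resize(s['color'][180:340,230:390],None,fx=3.7,fy=3.7,interpolation=cv2.INTER_CUBIC);cv2.imwrite('pics/'+sys.argv[1].replace('.','z.'),a[:,:,::-1])
o=ctrl.get_obs();g=pose();f=g[1]+g[2].as_matrix()[:,0]*.159+g[2].as_matrix()[:,2]*.16
print('depth past mouth',(f[:2]-[.5241,.1013])@ax,'drag',np.array(o['force'])[:2]@ax)
E
python3 chk.py side7.png
```

```text
clock: 21.38
tool_pos: [0.5422, 0.0139, 0.2293]
orientation: [153.6, 89.7, -104.7]
force: [-0.6, 2.4, 3.5]
opening: 0.0198
clock 21.38 j [ 22.3  18.6 -28.6   0.3 -42.9 -10.8] F [-0.6  2.4  3.5] M [ 1.12 -0.01 -0.11] open 0.0198
grasp pt [0.542  0.0132 0.0703] jaw yaw -168.33 x axis [-0.0012 -0.0044 -1.    ]
rotvec left [ 0.02 -0.23 -0.12]  shift now [ 0.0002  0.0001 -0.0827]  shift in goal axes [-0.0001  0.0001 -0.0827]
40 72 486 0.06803594673836393
-70 -45 80 0.06823257023840268
tin top 279 0.1760482739074875
depth past mouth 0.07014289357310559 drag -5.9225878202350675
```

```bash
python3 -m inch '[0,0,0,0,-0.2,-0.1,0.01, 0,0,0,0,0,0,0.01, 0,0,0,0,0,0,0.01, 0,0,0,0,0,0,0.01]'
python3 chk.py side8.png; python3 -m inch '[0,0,0,0,0,0,0.01, 0,0,0,0,0,0,0.01]'
```

```text
clock: 21.92
tool_pos: [0.5421, 0.0135, 0.2292]
orientation: [142.8, 89.9, -115.5]
force: [1.6, -5.1, 3.5]
opening: 0.0198
clock 21.93 j [ 22.2  18.6 -28.6   0.1 -42.9 -10.5] F [ 1.6 -5.1  3.5] M [-1.68 -0.5  -0.15] open 0.0198
grasp pt [0.542  0.0132 0.0702] jaw yaw -168.29 x axis [-8.0e-04 -1.7e-03 -1.0e+00]
rotvec left [ 0.06 -0.09 -0.07]  shift now [-0.      0.     -0.0823]  shift in goal axes [-0.0002 -0.0001 -0.0823]
40 72 486 0.06788102231502881
-70 -45 79 0.06775196794379797
tin top 271 0.176073152055424
depth past mouth 0.07015172176445937 drag -5.923548423624956
clock: 22.22
tool_pos: [0.5422, 0.0136, 0.2293]
orientation: [145.7, 89.9, -112.6]
force: [2.7, -5.5, 4.3]
opening: 0.0196
```

View pics/side8z.png

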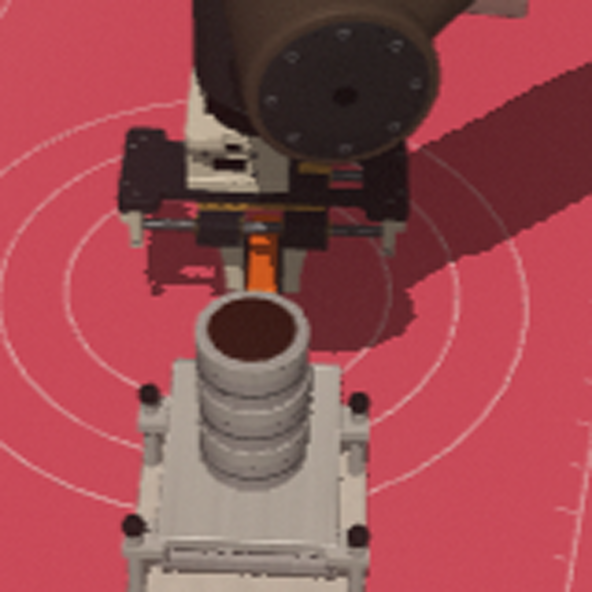

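The picture shows the column upright and still centred at (252, 332), with the handle held between the fingers at (262, 260). The plate is up about 0.3–0.4 mm and there is a steady drag of about 6 N, so I'm handing in.

```bash
python3 - <<'E'
from h import *
print(ctrl.close_job())
o=ctrl.get_obs();print(o['clock'],o['tool_pos'],o['force'],o['opening'],abs(o['qvel']).max())
E
```

```text
the job is handed in; nothing more can be done
None
the job is handed in; nothing more can be done
```

The third tin is on the column and released. The gauge blade is flat on the lower plate, about 70 mm past the mouth, and was still gripped when I handed the job in at about 22 s of the 54 s. No verdict was reported, and the state could not be read after hand-in.

**Last checks:**
- **Column:** the side view showed three tins in one straight, upright column, unmoved by the blade.
- **Drag:** a steady pull of about 6 N straight back out of the mouth, with about 4 N upward on the tool from the blade pressing on the lower plate.
- **Upper plate:** raised about 0.2 to 0.4 mm by depth averages, well under the 2.5 mm limit.
- **Depth:** I felt the lower plate at about 46.7 mm, so the blade should have met the upper plate at about 64 mm. The drag began at about that depth.
- **Alignment:** the blade was within about 0.1° of my measured press direction, and the grip held at 19.6 to 20 mm opening.

**Checks that disagreed or were missing:**
- The force along the push direction read with the wrong sign right after two of the push steps. It settled to the steady drag once the arm was still.
- The two cameras disagreed by about 2 mm.
- The top camera was blocked by the arm during the insertion, so I had only the side view and the arm's own readings there.
- The contact forces on the upper and lower plates were inferred from wrist force and plate rise, not measured directly.

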